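Close the density analyser's sample chamber with its screw cap

ROBOT

A 6-joint arm with a two-finger parallel gripper is mounted at the origin on the work surface. World frame = base frame: x ahead of the robot, y to its left, z up, the work surface at z = 0. Lengths are in m, angles in rad, forces in N, time in s.
With the tool pointing down it reaches from about 0.35 to 0.95 m from the base axis. Payload 17.4 kg.
Tool frame: the origin (TCP) lies on the centre line of the jaws, within the pads' length; the fingertips stand 11 mm ahead of it and the grasp point (between the pads) lies 8 mm behind it; z points along the fingers, y is the line along which they close (so a half turn about z gives the same grasp; the last joint's range is limited). The gripper opens to 93 mm and grips with 3 to 60 N. Pads are 15 mm wide; open, the fingers measure 128 mm over their backs; the gripper's body (75 mm by 188 mm) begins 65 mm behind the grasp point.
Start: joints at [-1.357, 0.116, 1.442, -0, 1.584, -0.038], TCP at [0.168, -0.654, 0.23] pointing down, gripper open.
Joint ranges: [-2.83, 2.83], [-0.83, 2.19], [0.07, 2.5], [-1.14, 4.28], [0.01, 3], [-2.97, 2.97]. Speed limits (rad/s): [1.89, 1.89, 2.22, 3.14, 3.14, 3.14].

INTERFACE

Orientations are given as a 3x3 rotation matrix whose columns are the frame's x, y, z axes.
In Python, from cell import sensors, vision, hand_in, find_in, trace gives the robot as it stands. The module is installed in compiled form; this text tells all that it offers.
- The arm moves only by the tool servo_tool, never from a script. Its argument "steps" is a list of rows, each an object of numbers: "grip": the finger opening in mm, from 0 to 93; "tx", "ty", "tz": the shift along the world's x, y, z as a fraction of full scale; "ax", "ay", "az": the turn, a rotation vector about the world's x, y, z as a fraction of full scale. A call has 1 to 20 rows; each row is the pose to reach, as a shift and turn from the pose commanded when the call began, turning the shorter way round; what a row does not reach only later rows make up. Full scale, the value 1, is 250 mm for a shift and pi rad for a turn. A row lasts 1/12 s, in which the tool goes at most 41.7 mm and 7.16 degrees, less where a joint would pass 70% of its speed; a pose out of reach is approached as far as the arm can. A call with a number of a shift or a turn outside -1 to 1 is refused whole. A call with a gripper value outside its range is refused whole. The fingers move at their own pace and stop on an object; "force" is the grip in N (left out, the last holds). Time passes only in rows, so rows that repeat a pose let the fingers close. It gives the time, the measured TCP pose, the force, the opening and the grip force at its end, in the units of the state.
- sensors.get_obs(): the state, without advancing time (a new reading comes with each control period).
- vision.grab_frame(name): name is "scene" or "top" or "wrist"; returns (picture, depth): 384x512x3 uint8, blue, green, red; 384x512 float32, m along the optical axis (not along the pixel's ray), 0 where there is no reading.
- vision.get_calibration(name): a dict with "camera_matrix" (3x3 intrinsics, pixels), "cam_to_world" (4x4, takes a point from camera to world coordinates); the wrist camera has in their place "tool_from_camera" (4x4, takes a point from camera to tool coordinates, whose origin is the TCP and whose axes are the flange's). Camera axes: x right, y down, z forward; pixel columns grow to the right and rows downward; lengths in m; the calibration is good to about 2 mm. The wrist camera is an equidistant fisheye: a pixel r from the principal point sees the ray r / f radians off the axis. A picture is of the moment at which its call begins: read the wrist's pose just before it. get_calibration takes no time and is no camera call.
- hand_in(): hands the job in; it is judged then, once.
Trained networks look in the newest picture that a camera, given by its name, has taken for a name from the list of things; names that differ only in an ending like _2 or _b are one class to them, and where a whole thing is asked for, a point or a joint stands for the part that bears it (a point fixed in the world has none). Each returns a list of dicts, best first, with "p" (0 to 1); they miss things now and then, are a little off and sometimes report something else, mostly with a low value. They report only what shows in the picture. A call takes as long as a camera call. They do not tell look-alikes from the thing itself.
- find_in(camera, label): "rect" ([centre column, centre row, width, height] in pixels, round what is visible of it).
- trace(camera, label): "mask" (384x512 bool, what is visible of it) and "rect" ([centre column, centre row, width, height] in pixels, round what is visible of it).
The state is a dict: "time": time; "q": joint angles; "qvel": joint speeds; "joint_torque": joint torques, N m; "position": TCP position; "orientation": TCP orientation; "wrist_force": force on the tool from outside, world axes, zero at the start; "torque": the same for the moment, N m; "grip_width": opening from 0.0 (shut) to 1.0 (fully open); "grasp_force": force on a finger pad.
Only numpy, scipy, OpenCV 4.12 (cv2) and the standard library are available. Lean on these libraries where they do the work, as an engineer would, in place of code of your own. Each camera call takes 0.05 s, during which the arm holds its last target. There are 200 camera calls.

TASK

Close the sample chamber of the density analyser: set the large aluminium screw cap squarely on the threaded neck, back it off anticlockwise until it drops into the thread start, then run it in clockwise until it is fully home on the seat, and let go. Go gently: never force the cap against the thread, keep it upright, and leave everything else on the bench alone.

Things in the scene. Friction and masses are not known exactly. Their poses are not given: they have to be found in the camera images.
- cap_knob (a point): Loose aluminium screw cap, standing skirt down on the bench. Point on its axis, half-way up its round knob (34 mm diameter, 30 mm high, grip at any angle), 42 mm above the rim of its skirt; z up its axis. Below the knob: 62 mm diameter, 27 mm high. 0.13 to 0.2 kg. A smaller cover of the same shape (46 mm, knob 24 mm) does not fit and stays where it is.
- cap_rim (a point): Centre of the cap's open lower rim, 42 mm below cap_knob; z up. Inside the skirt are three hidden lugs 120 degrees apart, 4.6 mm wide, undersides 4 mm above the rim; the cap's yaw does not tell where they meet the thread.
- neck (a point): Centre of the flat seat on top of the white analyser (180 x 200 mm, 100 mm high, fixed), from which the threaded steel neck rises; z up. Fully home: cap_rim here, knob point 42 mm above. Neck: 44 mm core, 52 mm over the thread, 22 mm high.
- neck_top (a point): Top of the neck, 22 mm above the seat: nose tapered to 34 mm over its last 6 mm, so a cap let go on it centres itself (1.2 mm play all round). Set down at a chance angle the lugs rest on the upper turns, rim 7.8 to 12 mm above the seat (by luck at once in the starts: 6.5 mm). From there clockwise soon jams on a small stop beside each start.
- thread_top (a point): On the axis, 16 mm above the seat: top of the right-hand thread, three starts 120 degrees apart at an unknown angle. Lead 18 mm per turn (2.86 mm per rad), 1 mm axial play. Anticlockwise the cap climbs to 12 mm above the seat, then (within 2.1 rad in all) can drop 6 mm into the starts: rim 6.5 mm above the seat; 0.2 rad further it meets the stops.
- neck_stop (a point): On the axis, 14 mm above the seat, about level with the tops of the stops (each 3 mm wide, 3.2 mm high, unknown angle). A cap let down right on them stands with its rim 10.5 mm up and, backed off, first drops 3 mm: not yet the start. From the true start, clockwise draws the cap home in 2.1 to 2.7 rad. Grip and contacts give some 0.05 mm per N.
Things that resemble listed ones, but are neither listed nor needed, are in the scene too. Leave any blue look-alike of the part that bears cap_knob alone.

How it is judged:
By the outcome, as a careful person would: the job done as asked, in the order asked, and still so for the second after the job is handed in, with the robot touching nothing.
It also fails if it takes over 70 s, if anything falls off the work surface, if the arm or the gripper's body presses on something with over 40 N, if the wrist force passes 120 N, or if a joint passes its speed limit or range.

## Working session

There is one attempt and no reset: what is moved stays moved. The work goes in short steps, Python scripts to look and compute and a tool call to move; the robot and the scene stay as the last step left them, time stands still between calls to the robot, and variables do not carry over. Pictures are saved under pics/ and viewed, at most 10 in all, crops included, and the job is handed in when it is done.

Besides the shell and the picture viewer there is one more tool, called after "Emit:" as name(argument=value, ...), one argument or row to a line, values as JSON. servo_tool: Moves the arm, as the interface text tells. Its arguments: {"type":"object","properties":{"steps":{"type":"array"},"force":{"type":"number"}},"required":["steps"]}

```bash
mkdir -p pics; cat > h.py <<'E'
import numpy as np, cv2
from cell import sensors, vision, find_in, trace
def cloud(cam):
    img,d=vision.grab_frame(cam); c=vision.get_calibration(cam)
    K=np.array(c["camera_matrix"]);T=np.array(c["cam_to_world"])
    v,u=np.mgrid[:384,:512]
    P=np.stack([(u-K[0,2])/K[0,0]*d,(v-K[1,2])/K[1,1]*d,d],-1)@T[:3,:3].T+T[:3,3]
    P[d==0]=np.nan
    return img,P
E
python3 - <<'E'
from h import *
ims=[]
for cam in("top","scene"):
    img,P=cloud(cam); ims.append(img); np.save(cam+".npy",P)
    for l in("cap_knob","neck","neck_top"):
        for r in trace(cam,l)[:4]:
            m=r["mask"]; Q=P[m]; Q=Q[~np.isnan(Q[:,0])]
            print(cam,l,round(r["p"],2),np.round(r["rect"]), np.round(np.median(Q,0),3) if len(Q) else "", np.round(np.percentile(Q,[2,98],0),3).tolist() if len(Q) else "")
        if l!="cap_knob":
            for r in find_in(cam,l)[:2]:
                print(' find',round(r["p"],2),np.round(r["rect"]),np.round(P[int(r["rect"][1]),int(r["rect"][0])],3))
cv2.imwrite("pics/a.png",cv2.resize(np.vstack(ims),(400,600)) if 0 else np.hstack([cv2.resize(i,(400,300)) for i in ims]))
cv2.imwrite("pics/top.png",cv2.resize(ims[0],(800,600)))
E
```

```text
top cap_knob 0.98 [269. 179.  25.  30.] [ 0.541 -0.098  0.028] [[0.517, -0.124, 0.01], [0.573, -0.071, 0.06]]
top neck 0.67 [144. 173. 116. 102.] [0.532 0.156 0.1  ] [[0.446, 0.061, 0.048], [0.627, 0.26, 0.104]]
 find 0.7 [142. 172. 113. 102.] [0.535 0.161 0.109]
top neck_top 0.67 [145. 172. 115. 103.] [0.533 0.156 0.1  ] [[0.446, 0.061, 0.048], [0.627, 0.26, 0.104]]
 find 0.65 [144. 173. 113. 106.] [0.535 0.16  0.105]
 find 0.39 [317. 165.  23.  28.] [ 0.571 -0.198  0.056]
scene cap_knob 0.97 [237. 233.  30.  34.] [ 0.56  -0.1    0.028] [[0.533, -0.129, 0.004], [0.578, -0.073, 0.06]]
scene cap_knob 0.63 [192. 243.  25.  34.] [ 0.595 -0.2    0.027] [[0.564, -0.232, 0.002], [0.614, -0.176, 0.059]]
scene neck 0.59 [352. 236. 106. 106.] [0.579 0.159 0.099] [[0.457, 0.061, 0.022], [0.641, 0.256, 0.103]]
 find 0.9 [352. 235. 107. 104.] [0.575 0.153 0.101]
scene neck_top 0.88 [353. 233. 105. 102.] [0.579 0.16  0.099] [[0.456, 0.061, 0.021], [0.641, 0.257, 0.103]]
scene neck_top 0.5 [192. 244.  27.  29.] [ 0.596 -0.201  0.027] [[0.567, -0.232, 0.002], [0.614, -0.176, 0.059]]
 find 0.59 [352. 233. 107. 103.] [0.572 0.155 0.101]
```

View pics/top.png

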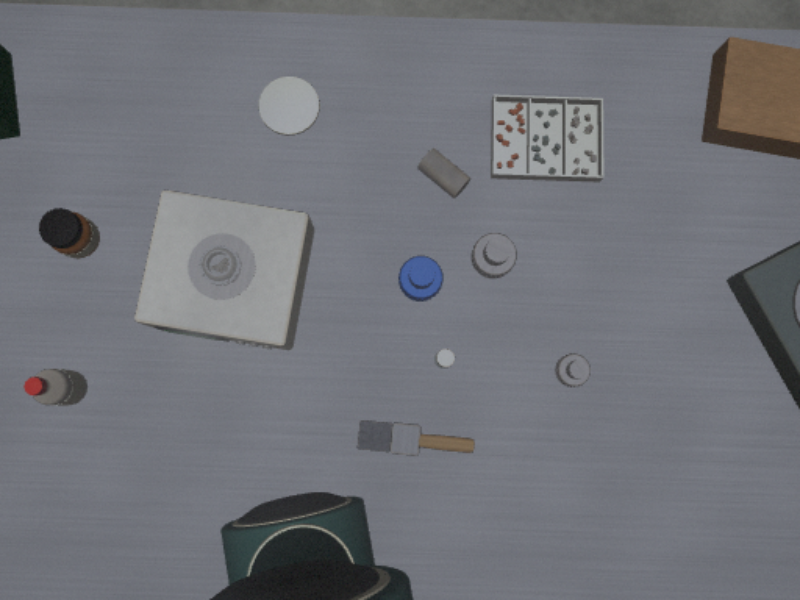

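View pics/a.png

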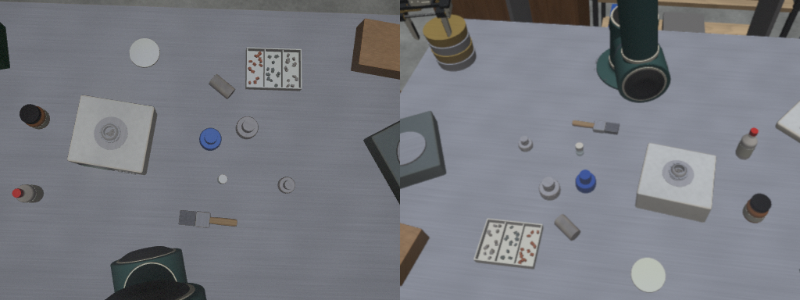

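```bash
python3 - <<'E'
from h import *
for cam in("top","scene"):
    P=np.load(cam+".npy")
    def blob(x,y,r,z0,z1):
        m=(np.hypot(P[...,0]-x,P[...,1]-y)<r)&(P[...,2]>z0)&(P[...,2]<z1); Q=P[m]
        if len(Q)>3: print(cam,(x,y,z0),len(Q),np.round(Q.mean(0),4),np.round((Q.min(0)+Q.max(0))/2,4),np.round(np.ptp(Q,axis=0),4))
    blob(.548,-.1,.05,.05,.065); blob(.59,-.2,.05,.05,.065)
    blob(.548,-.1,.05,.022,.065)
    blob(.535,.16,.06,.116,.13); blob(.535,.16,.06,.106,.13)
    print(np.nanmax(P[(abs(P[...,1]-.16)<.08)&(abs(P[...,0]-.54)<.08)][:,2]))
E
```

```text
top (0.548, -0.1, 0.05) 211 [ 0.5461 -0.0993  0.0569] [ 0.5464 -0.0992  0.0561] [0.0344 0.0326 0.011 ]
top (0.59, -0.2, 0.05) 208 [ 0.5827 -0.2025  0.0564] [ 0.5825 -0.2025  0.0562] [0.0339 0.0346 0.0112]
top (0.548, -0.1, 0.022) 600 [ 0.5442 -0.099   0.0378] [ 0.546  -0.1003  0.0418] [0.0607 0.0597 0.0396]
top (0.535, 0.16, 0.116) 204 [0.5385 0.1632 0.1201] [0.5385 0.1629 0.1218] [0.047  0.0501 0.0117]
top (0.535, 0.16, 0.106) 487 [0.5392 0.163  0.115 ] [0.5309 0.1574 0.1168] [0.0695 0.066  0.0217]
0.12767943322064623
scene (0.548, -0.1, 0.05) 172 [ 0.5488 -0.1018  0.0564] [ 0.548  -0.1017  0.056 ] [0.0362 0.0329 0.0111]
scene (0.59, -0.2, 0.05) 181 [ 0.5848 -0.2047  0.0563] [ 0.5833 -0.2058  0.0557] [0.0372 0.0354 0.0108]
scene (0.548, -0.1, 0.022) 501 [ 0.5547 -0.1003  0.0385] [ 0.5503 -0.1018  0.0418] [0.0547 0.0595 0.0395]
scene (0.535, 0.16, 0.116) 160 [0.5449 0.1608 0.1198] [0.5408 0.1632 0.1207] [0.0471 0.0467 0.0093]
scene (0.535, 0.16, 0.106) 403 [0.5447 0.1609 0.1149] [0.5407 0.1615 0.1157] [0.0541 0.0511 0.0192]
0.12530641194444536
```

The top view at 800 px shows the blue look-alike at (421,278), which is the point near (0.547,-0.100). The aluminium cap is at (495,255), about (0.584,-0.204). The small cover is at (573,370), and the neck is on the white box at (221,265), about (0.540,0.162).

Emit:
servo_tool(
  steps=[
    {"tx":0.85,"ty":0.95,"tz":0,"grip":60},
    {"tx":0.85,"ty":0.95,"tz":0,"grip":60},
    {"tx":0.85,"ty":0.95,"tz":0,"grip":60},
    {"tx":0.85,"ty":0.95,"tz":0,"grip":60},
    {"tx":0.85,"ty":0.95,"tz":0,"grip":60},
    {"tx":0.85,"ty":0.95,"tz":0,"grip":60},
    {"tx":0.85,"ty":0.95,"tz":0,"grip":60},
    {"tx":0.85,"ty":0.95,"tz":0,"grip":60},
    {"tx":0.85,"ty":0.95,"tz":0,"grip":60},
  ],
)

```text
$.steps[0]: bad value
```

```bash
python3 - <<'E'
from h import *
o=sensors.get_obs()
for k in o: print(k,np.round(o[k],3).tolist())
c=vision.get_calibration("wrist");print(c)
E
```

```text
time 0.6
q [-1.357, 0.116, 1.442, -0.0, 1.584, -0.038]
qvel [0.001, 0.0, 0.0, 0.001, 0.002, 0.001]
joint_torque [-0.002, -72.069, -62.255, 0.078, 0.018, 0.0]
position [0.168, -0.654, 0.23]
orientation [[0.968, 0.249, -0.0], [0.249, -0.968, -0.0], [-0.0, -0.0, -1.0]]
wrist_force [0.186, 0.557, -0.605]
torque [0.055, 0.007, 0.048]
grasp_force 0.0
grip_width 0.999
{'camera_matrix': array([[297.31863964,   0.        , 258.06671088],
       [  0.        , 297.31863964, 190.4265964 ],
       [  0.        ,   0.        ,   1.        ]]), 'tool_from_camera': array([[-1.85578772e-04, -9.56247190e-01, -2.92559869e-01,
         8.30648545e-02],
       [ 9.99999954e-01, -1.07821252e-04, -2.81908094e-04,
        -7.00340851e-04],
       [ 2.38029652e-04, -2.92559908e-01,  9.56247167e-01,
        -1.56658262e-01],
       [ 0.00000000e+00,  0.00000000e+00,  0.00000000e+00,
         1.00000000e+00]])}
```

Emit:
servo_tool(
  steps=[
    {"tx":0.85,"ty":0.95,"tz":0,"ax":0,"ay":0,"az":0.32,"grip":60},
    {"tx":0.85,"ty":0.95,"tz":0,"ax":0,"ay":0,"az":0.32,"grip":60},
    {"tx":0.85,"ty":0.95,"tz":0,"ax":0,"ay":0,"az":0.32,"grip":60},
    {"tx":0.85,"ty":0.95,"tz":0,"ax":0,"ay":0,"az":0.32,"grip":60},
    {"tx":0.85,"ty":0.95,"tz":0,"ax":0,"ay":0,"az":0.32,"grip":60},
    {"tx":0.85,"ty":0.95,"tz":0,"ax":0,"ay":0,"az":0.32,"grip":60},
    {"tx":0.85,"ty":0.95,"tz":0,"ax":0,"ay":0,"az":0.32,"grip":60},
    {"tx":0.85,"ty":0.95,"tz":0,"ax":0,"ay":0,"az":0.32,"grip":60},
    {"tx":0.85,"ty":0.95,"tz":0,"ax":0,"ay":0,"az":0.32,"grip":60},
  ],
)

```text
time: 1.35
position: [0.3834, -0.4129, 0.2301]
orientation: [[0.297, 0.955, 0.001], [0.955, -0.297, 0.0], [0.001, 0.001, -1.0]]
wrist_force: [0.3, 0.6, -0.2]
grip_width: 0.642
grasp_force: 0.0
```

Emit:
servo_tool(
  steps=[
    {"tx":0.81,"ty":0.85,"tz":0,"ax":0,"ay":0,"az":0,"grip":60},
    {"tx":0.81,"ty":0.85,"tz":0,"ax":0,"ay":0,"az":0,"grip":60},
    {"tx":0.81,"ty":0.85,"tz":0,"ax":0,"ay":0,"az":0,"grip":60},
    {"tx":0.81,"ty":0.85,"tz":-0.1,"ax":0,"ay":0,"az":0,"grip":60},
    {"tx":0.81,"ty":0.85,"tz":-0.3,"ax":0,"ay":0,"az":0,"grip":60},
    {"tx":0.81,"ty":0.85,"tz":-0.3,"ax":0,"ay":0,"az":0,"grip":60},
    {"tx":0.81,"ty":0.85,"tz":-0.3,"ax":0,"ay":0,"az":0,"grip":60},
    {"tx":0.81,"ty":0.85,"tz":-0.3,"ax":0,"ay":0,"az":0,"grip":60},
    {"tx":0.81,"ty":0.85,"tz":-0.3,"ax":0,"ay":0,"az":0,"grip":60},
    {"tx":0.81,"ty":0.85,"tz":-0.3,"ax":0,"ay":0,"az":0,"grip":60},
  ],
)

```text
time: 2.18
position: [0.5832, -0.2033, 0.1539]
orientation: [[0.308, 0.951, -0.001], [0.951, -0.308, 0.0], [-0.0, -0.001, -1.0]]
wrist_force: [0.0, -1.2, 1.1]
grip_width: 0.646
grasp_force: 0.0
```

```bash
cat >> h.py <<'E'
def wcloud():
    o=sensors.get_obs(); img,d=vision.grab_frame("wrist"); c=vision.get_calibration("wrist")
    K=c["camera_matrix"];T=c["tool_from_camera"]
    v,u=np.mgrid[:384,:512].astype(float); x=u-K[0,2];y=v-K[1,2];r=np.hypot(x,y)+1e-9;t=np.tan(r/K[0,0])
    P=np.stack([x/r*t*d,y/r*t*d,d],-1)@T[:3,:3].T+T[:3,3]
    P=P@np.array(o["orientation"]).T+o["position"]; P[d==0]=np.nan
    return o,img,P
def circ(P,x,y,r,z0,z1):
    m=(np.hypot(P[...,0]-x,P[...,1]-y)<r)&(P[...,2]>z0)&(P[...,2]<z1);Q=P[m]
    (cx,cy),R=cv2.minEnclosingCircle(Q[:,:2].astype(np.float32))
    print((z0,z1),len(Q),"mean",np.round(Q.mean(0),4),"circ",round(cx,4),round(cy,4),round(R,4),"zmed",round(float(np.median(Q[:,2])),4))
E
python3 - <<'E'
from h import *
o,img,P=wcloud(); print(np.round(o["position"],4),np.round(o["q"],3))
cv2.imwrite("pics/w.png",img)
circ(P,.584,-.204,.04,.05,.07);circ(P,.584,-.204,.04,.053,.07);circ(P,.584,-.204,.04,.018,.035)
for r in trace("wrist","cap_knob"): print(r["p"],np.round(r["rect"]),np.round(np.nanmedian(P[r["mask"]],0),4))
E
```

```text
[ 0.5832 -0.2033  0.1539] [-0.377  0.023  1.662 -0.     1.457 -0.064]
(0.05, 0.07) 1187 mean [ 0.5843 -0.202   0.0583] circ 0.5839 -0.203 0.0179 zmed 0.0586
(0.053, 0.07) 1159 mean [ 0.5842 -0.2022  0.0584] circ 0.584 -0.203 0.0179 zmed 0.0586
(0.018, 0.035) 1579 mean [ 0.5862 -0.194   0.028 ] circ 0.584 -0.2026 0.0317 zmed 0.0284
0.84 [256. 184.  59.  67.] [ 0.5863 -0.195   0.0292]
0.83 [191.  97.  60.  58.] [ 0.5538 -0.1019  0.0293]
```

View pics/w.png

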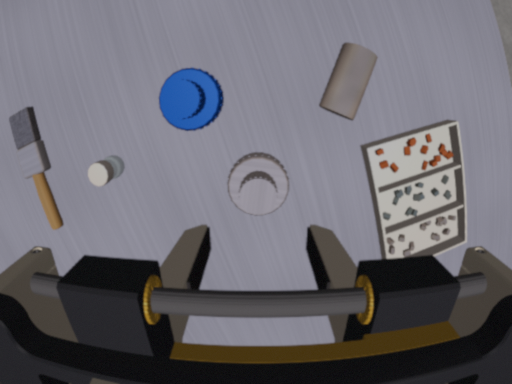

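The wrist view shows the aluminium cap at (258,184), centred between the fingers. The blue one is clear of them at (190,98). I'm descending to grip.

Emit:
servo_tool(
  steps=[
    {"tx":0.003,"ty":0.002,"tz":-0.2,"ax":0,"ay":0,"az":0,"grip":60},
    {"tx":0.003,"ty":0.002,"tz":-0.35,"ax":0,"ay":0,"az":0,"grip":60},
    {"tx":0.003,"ty":0.002,"tz":-0.42,"ax":0,"ay":0,"az":0,"grip":60},
    {"tx":0.003,"ty":0.002,"tz":-0.45,"ax":0,"ay":0,"az":0,"grip":60},
    {"tx":0.003,"ty":0.002,"tz":-0.45,"ax":0,"ay":0,"az":0,"grip":60},
    {"tx":0.003,"ty":0.002,"tz":-0.45,"ax":0,"ay":0,"az":0,"grip":40},
    {"tx":0.003,"ty":0.002,"tz":-0.45,"ax":0,"ay":0,"az":0,"grip":30},
    {"tx":0.003,"ty":0.002,"tz":-0.45,"ax":0,"ay":0,"az":0,"grip":30},
    {"tx":0.003,"ty":0.002,"tz":-0.45,"ax":0,"ay":0,"az":0,"grip":30},
    {"tx":0.003,"ty":0.002,"tz":-0.45,"ax":0,"ay":0,"az":0,"grip":30},
  ],
  force=30,
)

```text
time: 3.12
position: [0.5844, -0.2034, 0.0434]
orientation: [[0.309, 0.951, 0.001], [0.951, -0.309, -0.001], [-0.0, 0.002, -1.0]]
wrist_force: [-2.1, -0.3, 7.7]
grip_width: 0.36
grasp_force: 30.0
```

Emit:
servo_tool(
  steps=[
    {"tx":0,"ty":0,"tz":0.1,"ax":0,"ay":0,"az":0,"grip":30},
    {"tx":0,"ty":0,"tz":0.25,"ax":0,"ay":0,"az":0,"grip":30},
    {"tx":0,"ty":0,"tz":0.4,"ax":0,"ay":0,"az":0,"grip":30},
    {"tx":0,"ty":0.05,"tz":0.55,"ax":0,"ay":0,"az":0.03,"grip":30},
    {"tx":-0.03,"ty":0.15,"tz":0.7,"ax":0,"ay":0,"az":0.06,"grip":30},
    {"tx":-0.06,"ty":0.3,"tz":0.76,"ax":0,"ay":0,"az":0.09,"grip":30},
    {"tx":-0.09,"ty":0.45,"tz":0.76,"ax":0,"ay":0,"az":0.12,"grip":30},
    {"tx":-0.12,"ty":0.6,"tz":0.76,"ax":0,"ay":0,"az":0.15,"grip":30},
    {"tx":-0.14,"ty":0.75,"tz":0.76,"ax":0,"ay":0,"az":0.18,"grip":30},
    {"tx":-0.16,"ty":0.9,"tz":0.76,"ax":0,"ay":0,"az":0.2,"grip":30},
    {"tx":-0.16,"ty":1,"tz":0.76,"ax":0,"ay":0,"az":0.2,"grip":30},
    {"tx":-0.16,"ty":1,"tz":0.76,"ax":0,"ay":0,"az":0.2,"grip":30},
    {"tx":-0.16,"ty":1,"tz":0.76,"ax":0,"ay":0,"az":0.2,"grip":30},
  ],
)

```text
time: 4.2
position: [0.5437, 0.0479, 0.2324]
orientation: [[-0.312, 0.95, 0.0], [0.95, 0.312, -0.0], [-0.0, 0.0, -1.0]]
wrist_force: [-0.0, 0.2, -0.9]
grip_width: 0.361
grasp_force: 30.0
```

```bash
python3 - <<'E'
from h import *
o,img,P=wcloud(); print(np.round(o["position"],4),np.round(o["q"],3),np.round(o["wrist_force"],2),o["grip_width"])
cv2.imwrite("pics/w2.png",img)
for z in(.108,.113,.118,.12): circ(P,.54,.162,.028,z,.135)
for r in trace("wrist","cap_knob"): print(r["p"],np.round(r["rect"]))
m=(np.hypot(P[...,0]-.54,P[...,1]-.162)<.08)&(np.hypot(P[...,0]-.54,P[...,1]-.162)>.055);print("seat z",np.nanmedian(P[m][:,2]))
E
```

```text
[0.5437 0.0479 0.2324] [ 0.041 -0.168  1.716 -0.     1.594 -0.276] [-0.05  0.17 -0.94] 0.3606792725403894
(0.108, 0.135) 2128 mean [0.5407 0.1633 0.1168] circ 0.5415 0.1643 0.0265 zmed 0.1168
(0.113, 0.135) 1578 mean [0.5408 0.1632 0.1189] circ 0.5414 0.1642 0.0265 zmed 0.1187
(0.118, 0.135) 884 mean [0.5411 0.1636 0.1215] circ 0.5413 0.1639 0.0261 zmed 0.1216
(0.12, 0.135) 626 mean [0.5411 0.1639 0.1225] circ 0.5407 0.1641 0.0208 zmed 0.1226
0.82 [257. 233.  94. 108.]
0.69 [233. 278.  12.  15.]
seat z 0.1021107970076409
```

View pics/w2.png

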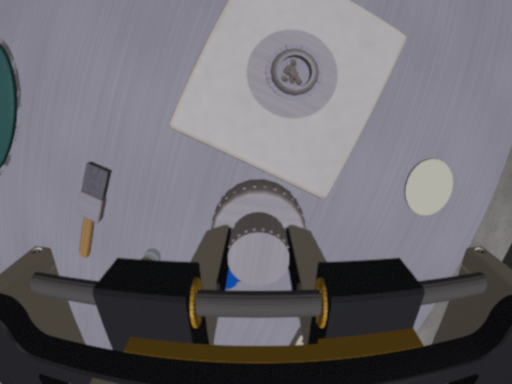

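The neck shows at (296,72), world (0.541,0.164). The cap sits upright in the jaws at (258,255). I'm moving over the neck and starting to lower.

Emit:
servo_tool(
  steps=[
    {"tx":-0.003,"ty":0.15,"tz":0,"ax":0,"ay":0,"az":0,"grip":30},
    {"tx":-0.008,"ty":0.3,"tz":0,"ax":0,"ay":0,"az":0,"grip":30},
    {"tx":-0.011,"ty":0.42,"tz":0,"ax":0,"ay":0,"az":0,"grip":30},
    {"tx":-0.011,"ty":0.464,"tz":0,"ax":0,"ay":0,"az":0,"grip":30},
    {"tx":-0.011,"ty":0.464,"tz":-0.05,"ax":0,"ay":0,"az":0,"grip":30},
    {"tx":-0.011,"ty":0.464,"tz":-0.13,"ax":0,"ay":0,"az":0,"grip":30},
    {"tx":-0.011,"ty":0.464,"tz":-0.2,"ax":0,"ay":0,"az":0,"grip":30},
    {"tx":-0.011,"ty":0.464,"tz":-0.24,"ax":0,"ay":0,"az":0,"grip":30},
    {"tx":-0.011,"ty":0.464,"tz":-0.27,"ax":0,"ay":0,"az":0,"grip":30},
    {"tx":-0.011,"ty":0.464,"tz":-0.28,"ax":0,"ay":0,"az":0,"grip":30},
    {"tx":-0.011,"ty":0.464,"tz":-0.29,"ax":0,"ay":0,"az":0,"grip":30},
    {"tx":-0.011,"ty":0.464,"tz":-0.29,"ax":0,"ay":0,"az":0,"grip":30},
  ],
)

```text
time: 5.3
position: [0.5414, 0.1625, 0.1599]
orientation: [[-0.309, 0.951, 0.0], [0.951, 0.309, 0.0], [-0.0, 0.0, -1.0]]
wrist_force: [-1.1, 0.4, -1.3]
grip_width: 0.362
grasp_force: 30.0
```

Emit:
servo_tool(
  steps=[
    {"tx":0,"ty":0.004,"tz":-0.008,"ax":0,"ay":0,"az":0,"grip":30},
    {"tx":0,"ty":0.004,"tz":-0.016,"ax":0,"ay":0,"az":0,"grip":30},
    {"tx":0,"ty":0.004,"tz":-0.016,"ax":0,"ay":0,"az":0,"grip":30},
    {"tx":0,"ty":0.004,"tz":-0.016,"ax":0,"ay":0,"az":0,"grip":30},
  ],
  force=15,
)

```text
time: 5.63
position: [0.5412, 0.1638, 0.1558]
orientation: [[-0.31, 0.951, 0.0], [0.951, 0.31, 0.0], [-0.0, 0.0, -1.0]]
wrist_force: [-0.7, -0.4, -1.7]
grip_width: 0.363
grasp_force: 15.0
```

Emit:
servo_tool(
  steps=[
    {"tx":0,"ty":0,"tz":-0.002,"ax":0,"ay":0,"az":0,"grip":30},
    {"tx":0,"ty":0,"tz":-0.004,"ax":0,"ay":0,"az":0,"grip":30},
    {"tx":0,"ty":0,"tz":-0.004,"ax":0,"ay":0,"az":0,"grip":30},
  ],
)

```text
time: 5.88
position: [0.5411, 0.1638, 0.1546]
orientation: [[-0.31, 0.951, -0.0], [0.951, 0.31, 0.0], [0.0, -0.0, -1.0]]
wrist_force: [0.7, 0.7, -1.1]
grip_width: 0.362
grasp_force: 15.0
```

Emit:
servo_tool(
  steps=[
    {"tx":0,"ty":0,"tz":-0.002,"ax":0,"ay":0,"az":0,"grip":30},
    {"tx":0,"ty":0,"tz":-0.004,"ax":0,"ay":0,"az":0,"grip":30},
    {"tx":0,"ty":0,"tz":-0.004,"ax":0,"ay":0,"az":0,"grip":30},
  ],
)

```text
time: 6.13
position: [0.5411, 0.1638, 0.1536]
orientation: [[-0.309, 0.951, -0.0], [0.951, 0.309, 0.0], [0.0, -0.0, -1.0]]
wrist_force: [-0.8, 0.0, -0.8]
grip_width: 0.362
grasp_force: 15.0
```

Emit:
servo_tool(
  steps=[
    {"tx":0,"ty":0,"tz":-0.002,"ax":0,"ay":0,"az":0,"grip":30},
    {"tx":0,"ty":0,"tz":-0.004,"ax":0,"ay":0,"az":0,"grip":30},
    {"tx":0,"ty":0,"tz":-0.004,"ax":0,"ay":0,"az":0,"grip":30},
  ],
)

```text
time: 6.38
position: [0.5412, 0.1639, 0.1528]
orientation: [[-0.31, 0.951, 0.0], [0.951, 0.31, 0.0], [0.0, 0.0, -1.0]]
wrist_force: [-1.3, 0.8, -0.5]
grip_width: 0.361
grasp_force: 15.0
```

Emit:
servo_tool(
  steps=[
    {"tx":0,"ty":0,"tz":-0.002,"ax":0,"ay":0,"az":0,"grip":30},
    {"tx":0,"ty":0,"tz":-0.002,"ax":0,"ay":0,"az":0,"grip":30},
  ],
)

```text
time: 6.55
position: [0.5412, 0.1638, 0.1526]
orientation: [[-0.31, 0.951, 0.0], [0.951, 0.31, 0.0], [0.0, 0.0, -1.0]]
wrist_force: [-1.8, 0.4, 3.7]
grip_width: 0.364
grasp_force: 15.0
```

Emit:
servo_tool(
  steps=[
    {"tx":0,"ty":0,"tz":-0.002,"ax":0,"ay":0,"az":0,"grip":30},
    {"tx":0,"ty":0,"tz":-0.002,"ax":0,"ay":0,"az":0,"grip":30},
  ],
)

```text
time: 6.72
position: [0.5413, 0.1638, 0.1525]
orientation: [[-0.31, 0.951, 0.001], [0.951, 0.31, 0.0], [-0.0, 0.001, -1.0]]
wrist_force: [-3.8, 0.1, 8.3]
grip_width: 0.361
grasp_force: 15.0
```

Emit:
servo_tool(
  steps=[
    {"tx":0,"ty":0,"tz":0.001,"ax":0,"ay":0,"az":0.02,"grip":30},
    {"tx":0,"ty":0,"tz":0.002,"ax":0,"ay":0,"az":0.05,"grip":30},
    {"tx":0,"ty":0,"tz":0.003,"ax":0,"ay":0,"az":0.08,"grip":30},
    {"tx":0,"ty":0,"tz":0.003,"ax":0,"ay":0,"az":0.08,"grip":30},
  ],
)

```text
time: 7.05
position: [0.5412, 0.1639, 0.1533]
orientation: [[-0.542, 0.841, 0.001], [0.841, 0.542, 0.0], [-0.0, 0.001, -1.0]]
wrist_force: [-4.4, -0.6, 8.4]
grip_width: 0.368
grasp_force: 15.0
```

Following the thread with a steady 8 N. Continuing.

Emit:
servo_tool(
  steps=[
    {"tx":0,"ty":0,"tz":0.001,"ax":0,"ay":0,"az":0.02,"grip":30},
    {"tx":0,"ty":0,"tz":0.002,"ax":0,"ay":0,"az":0.05,"grip":30},
    {"tx":0,"ty":0,"tz":0.003,"ax":0,"ay":0,"az":0.08,"grip":30},
    {"tx":0,"ty":0,"tz":0.003,"ax":0,"ay":0,"az":0.08,"grip":30},
  ],
)

```text
time: 7.38
position: [0.5412, 0.1639, 0.154]
orientation: [[-0.734, 0.68, 0.0], [0.68, 0.734, 0.0], [-0.0, 0.001, -1.0]]
wrist_force: [-4.0, -0.6, 7.4]
grip_width: 0.363
grasp_force: 15.0
```

Emit:
servo_tool(
  steps=[
    {"tx":0,"ty":0,"tz":0.001,"ax":0,"ay":0,"az":0.02,"grip":30},
    {"tx":0,"ty":0,"tz":0.002,"ax":0,"ay":0,"az":0.05,"grip":30},
    {"tx":0,"ty":0,"tz":0.002,"ax":0,"ay":0,"az":0.05,"grip":30},
  ],
)

```text
time: 7.63
position: [0.5412, 0.1638, 0.1544]
orientation: [[-0.831, 0.557, 0.0], [0.557, 0.831, 0.0], [-0.0, 0.0, -1.0]]
wrist_force: [-5.2, -0.6, 7.6]
grip_width: 0.361
grasp_force: 15.0
```

Emit:
servo_tool(
  steps=[
    {"tx":0,"ty":0,"tz":0.001,"ax":0,"ay":0,"az":0.03,"grip":30},
    {"tx":0,"ty":0,"tz":0.002,"ax":0,"ay":0,"az":0.05,"grip":30},
    {"tx":0,"ty":0,"tz":0.002,"ax":0,"ay":0,"az":0.05,"grip":30},
  ],
)

```text
time: 7.88
position: [0.5412, 0.1638, 0.1548]
orientation: [[-0.907, 0.421, 0.0], [0.421, 0.907, 0.0], [-0.0, 0.0, -1.0]]
wrist_force: [-3.9, -0.6, 7.2]
grip_width: 0.364
grasp_force: 15.0
```

Emit:
servo_tool(
  steps=[
    {"tx":0,"ty":0,"tz":0.0005,"ax":0,"ay":0,"az":0.015,"grip":30},
    {"tx":0,"ty":0,"tz":0.001,"ax":0,"ay":0,"az":0.03,"grip":30},
    {"tx":0,"ty":0,"tz":0.001,"ax":0,"ay":0,"az":0.03,"grip":30},
  ],
)

```text
time: 8.13
position: [0.5412, 0.1638, 0.155]
orientation: [[-0.942, 0.335, 0.0], [0.335, 0.942, 0.0], [-0.0, 0.0, -1.0]]
wrist_force: [-3.8, -0.3, 5.4]
grip_width: 0.362
grasp_force: 15.0
```

Emit:
servo_tool(
  steps=[
    {"tx":0,"ty":0,"tz":0.0005,"ax":0,"ay":0,"az":0.015,"grip":30},
    {"tx":0,"ty":0,"tz":0.001,"ax":0,"ay":0,"az":0.03,"grip":30},
    {"tx":0,"ty":0,"tz":0.001,"ax":0,"ay":0,"az":0.03,"grip":30},
  ],
)

```text
time: 8.38
position: [0.5412, 0.1638, 0.1548]
orientation: [[-0.969, 0.246, 0.0], [0.246, 0.969, 0.0], [-0.0, 0.0, -1.0]]
wrist_force: [-2.9, -0.3, 3.0]
grip_width: 0.364
grasp_force: 15.0
```

Emit:
servo_tool(
  steps=[
    {"tx":0,"ty":0,"tz":0,"ax":0,"ay":0,"az":0.015,"grip":30},
    {"tx":0,"ty":0,"tz":0,"ax":0,"ay":0,"az":0.03,"grip":30},
    {"tx":0,"ty":0,"tz":0,"ax":0,"ay":0,"az":0.03,"grip":30},
  ],
)

```text
time: 8.63
position: [0.5411, 0.1636, 0.1544]
orientation: [[-0.988, 0.155, -0.0], [0.155, 0.988, -0.0], [0.0, -0.0, -1.0]]
wrist_force: [-1.5, -0.9, -0.5]
grip_width: 0.364
grasp_force: 15.0
```

Emit:
servo_tool(
  steps=[
    {"tx":0,"ty":0,"tz":-0.001,"ax":0,"ay":0,"az":0,"grip":30},
    {"tx":0,"ty":0,"tz":-0.002,"ax":0,"ay":0,"az":0,"grip":30},
    {"tx":0,"ty":0,"tz":-0.002,"ax":0,"ay":0,"az":0,"grip":30},
  ],
)

```text
time: 8.88
position: [0.5411, 0.1637, 0.1539]
orientation: [[-0.988, 0.158, -0.0], [0.158, 0.988, -0.0], [0.0, -0.0, -1.0]]
wrist_force: [-2.1, -1.2, -1.0]
grip_width: 0.36
grasp_force: 15.0
```

Emit:
servo_tool(
  steps=[
    {"tx":0,"ty":0,"tz":-0.002,"ax":0,"ay":0,"az":0,"grip":30},
    {"tx":0,"ty":0,"tz":-0.004,"ax":0,"ay":0,"az":0,"grip":30},
    {"tx":0,"ty":0,"tz":-0.004,"ax":0,"ay":0,"az":0,"grip":30},
  ],
)

```text
time: 9.13
position: [0.5411, 0.1637, 0.153]
orientation: [[-0.988, 0.156, -0.0], [0.156, 0.988, -0.0], [0.0, -0.0, -1.0]]
wrist_force: [-1.7, -1.3, -0.8]
grip_width: 0.361
grasp_force: 15.0
```

Emit:
servo_tool(
  steps=[
    {"tx":0,"ty":0,"tz":-0.001,"ax":0,"ay":0,"az":0,"grip":30},
    {"tx":0,"ty":0,"tz":-0.003,"ax":0,"ay":0,"az":0,"grip":30},
    {"tx":0,"ty":0,"tz":-0.003,"ax":0,"ay":0,"az":0,"grip":30},
  ],
)

```text
time: 9.38
position: [0.5411, 0.1637, 0.1523]
orientation: [[-0.988, 0.156, -0.0], [0.156, 0.988, -0.0], [0.0, -0.0, -1.0]]
wrist_force: [-2.6, -0.7, 0.4]
grip_width: 0.363
grasp_force: 15.0
```

Emit:
servo_tool(
  steps=[
    {"tx":0,"ty":0,"tz":-0.001,"ax":0,"ay":0,"az":0,"grip":30},
    {"tx":0,"ty":0,"tz":-0.002,"ax":0,"ay":0,"az":0,"grip":30},
    {"tx":0,"ty":0,"tz":-0.002,"ax":0,"ay":0,"az":0,"grip":30},
  ],
)

```text
time: 9.63
position: [0.5411, 0.1637, 0.1518]
orientation: [[-0.988, 0.156, -0.0], [0.156, 0.988, -0.0], [0.0, -0.0, -1.0]]
wrist_force: [-2.7, -1.5, -0.3]
grip_width: 0.364
grasp_force: 15.0
```

Emit:
servo_tool(
  steps=[
    {"tx":0,"ty":0,"tz":-0.002,"ax":0,"ay":0,"az":0,"grip":30},
    {"tx":0,"ty":0,"tz":-0.004,"ax":0,"ay":0,"az":0,"grip":30},
    {"tx":0,"ty":0,"tz":-0.004,"ax":0,"ay":0,"az":0,"grip":30},
  ],
)

```text
time: 9.88
position: [0.5411, 0.1638, 0.1508]
orientation: [[-0.988, 0.156, -0.0], [0.156, 0.988, -0.0], [0.0, -0.0, -1.0]]
wrist_force: [-2.5, -1.5, -0.1]
grip_width: 0.36
grasp_force: 15.0
```

Emit:
servo_tool(
  steps=[
    {"tx":0,"ty":0,"tz":-0.001,"ax":0,"ay":0,"az":0,"grip":30},
    {"tx":0,"ty":0,"tz":-0.003,"ax":0,"ay":0,"az":0,"grip":30},
    {"tx":0,"ty":0,"tz":-0.003,"ax":0,"ay":0,"az":0,"grip":30},
  ],
)

```text
time: 10.13
position: [0.5411, 0.1638, 0.1501]
orientation: [[-0.988, 0.156, -0.0], [0.156, 0.988, -0.0], [0.0, -0.0, -1.0]]
wrist_force: [-2.0, -1.7, -0.8]
grip_width: 0.364
grasp_force: 15.0
```

Emit:
servo_tool(
  steps=[
    {"tx":0,"ty":0,"tz":-0.001,"ax":0,"ay":0,"az":0,"grip":30},
    {"tx":0,"ty":0,"tz":-0.002,"ax":0,"ay":0,"az":0,"grip":30},
    {"tx":0,"ty":0,"tz":-0.002,"ax":0,"ay":0,"az":0,"grip":30},
  ],
)

```text
time: 10.38
position: [0.5412, 0.1638, 0.1499]
orientation: [[-0.988, 0.156, 0.0], [0.156, 0.988, 0.0], [-0.0, 0.0, -1.0]]
wrist_force: [-4.0, -2.6, 4.1]
grip_width: 0.361
grasp_force: 15.0
```

Contact came at rim height about 6.5 mm, so the cap is in the thread start. Running it in clockwise.

Emit:
servo_tool(
  steps=[
    {"tx":0,"ty":0,"tz":-0.001,"ax":0,"ay":0,"az":-0.03,"grip":30},
    {"tx":0,"ty":0,"tz":-0.002,"ax":0,"ay":0,"az":-0.06,"grip":30},
    {"tx":0,"ty":0,"tz":-0.0035,"ax":0,"ay":0,"az":-0.1,"grip":30},
    {"tx":0,"ty":0,"tz":-0.0035,"ax":0,"ay":0,"az":-0.1,"grip":30},
  ],
)

```text
time: 10.72
position: [0.5411, 0.1637, 0.1488]
orientation: [[-0.887, 0.461, -0.0], [0.461, 0.887, -0.0], [0.0, -0.0, -1.0]]
wrist_force: [-4.7, -1.4, 2.7]
grip_width: 0.361
grasp_force: 15.0
```

```bash
python3 - <<'E'
from h import *
o=sensors.get_obs()
for k in("q","torque","wrist_force","position"): print(k,np.round(o[k],3).tolist())
E
```

```text
q [0.249, -0.09, 1.781, -0.0, 1.451, -0.843]
torque [-0.449, 0.732, -0.088]
wrist_force [-4.743, -1.424, 2.664]
position [0.541, 0.164, 0.149]
```

Emit:
servo_tool(
  steps=[
    {"tx":-0.001,"ty":0,"tz":-0.0014,"ax":0,"ay":0,"az":-0.04,"grip":30},
    {"tx":-0.001,"ty":0,"tz":-0.003,"ax":0,"ay":0,"az":-0.08,"grip":30},
    {"tx":-0.001,"ty":0,"tz":-0.0043,"ax":0,"ay":0,"az":-0.12,"grip":30},
    {"tx":-0.001,"ty":0,"tz":-0.0058,"ax":0,"ay":0,"az":-0.16,"grip":30},
    {"tx":-0.001,"ty":0,"tz":-0.0058,"ax":0,"ay":0,"az":-0.16,"grip":30},
  ],
)

```text
time: 11.13
position: [0.541, 0.1639, 0.1474]
orientation: [[-0.558, 0.83, 0.0], [0.83, 0.558, 0.0], [0.0, 0.001, -1.0]]
wrist_force: [-1.9, -1.3, 1.7]
grip_width: 0.361
grasp_force: 15.0
```

Emit:
servo_tool(
  steps=[
    {"tx":0,"ty":0,"tz":-0.0014,"ax":0,"ay":0,"az":-0.04,"grip":30},
    {"tx":0,"ty":0,"tz":-0.003,"ax":0,"ay":0,"az":-0.08,"grip":30},
    {"tx":0,"ty":0,"tz":-0.0043,"ax":0,"ay":0,"az":-0.12,"grip":30},
    {"tx":0,"ty":0,"tz":-0.0058,"ax":0,"ay":0,"az":-0.16,"grip":30},
    {"tx":0,"ty":0,"tz":-0.0058,"ax":0,"ay":0,"az":-0.16,"grip":30},
  ],
)

```text
time: 11.55
position: [0.5412, 0.1639, 0.146]
orientation: [[-0.093, 0.996, 0.001], [0.996, 0.093, 0.0], [0.0, 0.001, -1.0]]
wrist_force: [-1.7, 1.0, 1.3]
grip_width: 0.364
grasp_force: 15.0
```

Emit:
servo_tool(
  steps=[
    {"tx":0,"ty":0,"tz":-0.0014,"ax":0,"ay":0,"az":-0.04,"grip":30},
    {"tx":0,"ty":0,"tz":-0.003,"ax":0,"ay":0,"az":-0.08,"grip":30},
    {"tx":0,"ty":0,"tz":-0.0043,"ax":0,"ay":0,"az":-0.12,"grip":30},
    {"tx":0,"ty":0,"tz":-0.0058,"ax":0,"ay":0,"az":-0.16,"grip":30},
    {"tx":0,"ty":0,"tz":-0.0058,"ax":0,"ay":0,"az":-0.16,"grip":30},
  ],
)

```text
time: 11.97
position: [0.5411, 0.1639, 0.1446]
orientation: [[0.396, 0.918, 0.001], [0.918, -0.396, 0.0], [0.0, 0.0, -1.0]]
wrist_force: [-1.3, 1.3, 2.6]
grip_width: 0.363
grasp_force: 15.0
```

Emit:
servo_tool(
  steps=[
    {"tx":0,"ty":0,"tz":-0.0014,"ax":0,"ay":0,"az":-0.04,"grip":30},
    {"tx":0,"ty":0,"tz":-0.003,"ax":0,"ay":0,"az":-0.08,"grip":30},
    {"tx":0,"ty":0,"tz":-0.003,"ax":0,"ay":0,"az":-0.08,"grip":30},
  ],
)

```text
time: 12.22
position: [0.5411, 0.1639, 0.1438]
orientation: [[0.61, 0.792, 0.0], [0.792, -0.61, 0.0], [0.001, 0.0, -1.0]]
wrist_force: [-0.1, 1.5, 2.8]
grip_width: 0.363
grasp_force: 15.0
```

```bash
python3 - <<'E'
from h import *
o=sensors.get_obs()
for k in("q","torque","wrist_force","position"): print(k,np.round(o[k],4).tolist())
E
```

```text
q [0.2489, -0.0873, 1.7869, 0.0002, 1.4415, 0.9053]
torque [0.0254, 0.1256, -0.0587]
wrist_force [-0.1389, 1.4677, 2.8211]
position [0.5411, 0.1639, 0.1438]
```

Emit:
servo_tool(
  steps=[
    {"tx":0,"ty":0,"tz":-0.001,"ax":0,"ay":0,"az":-0.03,"grip":30},
    {"tx":0,"ty":0,"tz":-0.002,"ax":0,"ay":0,"az":-0.06,"grip":30},
    {"tx":0,"ty":0,"tz":-0.002,"ax":0,"ay":0,"az":-0.06,"grip":30},
  ],
)

```text
time: 12.47
position: [0.541, 0.1638, 0.1434]
orientation: [[0.746, 0.666, 0.0], [0.666, -0.746, 0.0], [0.0, 0.0, -1.0]]
wrist_force: [-0.9, -0.7, 3.1]
grip_width: 0.362
grasp_force: 15.0
```

```bash
python3 - <<'E'
from h import *
o=sensors.get_obs()
for k in("torque","wrist_force","position"): print(k,np.round(o[k],4).tolist())
E
```

```text
torque [-0.1641, 0.0994, -0.0932]
wrist_force [-0.9327, -0.6801, 3.0563]
position [0.541, 0.1638, 0.1434]
```

Emit:
servo_tool(
  steps=[
    {"tx":0,"ty":0,"tz":-0.001,"ax":0,"ay":0,"az":-0.03,"grip":30},
    {"tx":0,"ty":0,"tz":-0.002,"ax":0,"ay":0,"az":-0.06,"grip":30},
    {"tx":0,"ty":0,"tz":-0.002,"ax":0,"ay":0,"az":-0.06,"grip":30},
  ],
)

```text
time: 12.72
position: [0.5412, 0.1639, 0.1433]
orientation: [[0.858, 0.514, 0.001], [0.514, -0.858, 0.0], [0.001, 0.0, -1.0]]
wrist_force: [0.1, 0.3, 5.8]
grip_width: 0.362
grasp_force: 15.0
```

```bash
python3 - <<'E'
from h import *
o=sensors.get_obs()
for k in("torque","wrist_force","position"): print(k,np.round(o[k],4).tolist())
E
```

```text
torque [-0.1164, -0.0131, -0.0364]
wrist_force [0.1113, 0.3385, 5.8329]
position [0.5412, 0.1639, 0.1433]
```

Emit:
servo_tool(
  steps=[
    {"tx":0,"ty":0,"tz":0,"ax":0,"ay":0,"az":-0.03,"grip":30},
    {"tx":0,"ty":0,"tz":0,"ax":0,"ay":0,"az":-0.06,"grip":30},
    {"tx":0,"ty":0,"tz":0,"ax":0,"ay":0,"az":-0.06,"grip":30},
  ],
)

```text
time: 12.97
position: [0.5412, 0.1639, 0.1433]
orientation: [[0.939, 0.345, 0.001], [0.345, -0.939, 0.0], [0.001, 0.0, -1.0]]
wrist_force: [1.4, 0.3, 6.6]
grip_width: 0.364
grasp_force: 15.0
```

```bash
python3 - <<'E'
from h import *
o=sensors.get_obs()
for k in("torque","wrist_force","position"): print(k,np.round(o[k],4).tolist())
E
```

```text
torque [-0.1446, 0.0014, -0.1355]
wrist_force [1.3547, 0.3183, 6.6336]
position [0.5412, 0.1639, 0.1433]
```

Emit:
servo_tool(
  steps=[
    {"tx":0,"ty":0,"tz":0,"ax":0,"ay":0,"az":0,"grip":30},
    {"tx":0,"ty":0,"tz":0,"ax":0,"ay":0,"az":-0.03,"grip":30},
    {"tx":0,"ty":0,"tz":0,"ax":0,"ay":0,"az":-0.05,"grip":30},
    {"tx":0,"ty":0,"tz":0,"ax":0,"ay":0,"az":-0.05,"grip":30},
  ],
  force=20,
)

```text
time: 13.3
position: [0.5412, 0.1638, 0.1433]
orientation: [[0.981, 0.195, 0.001], [0.195, -0.981, 0.0], [0.001, 0.0, -1.0]]
wrist_force: [0.6, -2.3, 6.3]
grip_width: 0.365
grasp_force: 20.0
```

```bash
python3 - <<'E'
from h import *
o=sensors.get_obs()
for k in("torque","wrist_force","position","q"): print(k,np.round(o[k],4).tolist())
E
```

```text
torque [-0.3097, -0.0707, 0.0888]
wrist_force [0.5644, -2.2501, 6.3255]
position [0.5412, 0.1638, 0.1433]
q [0.2488, -0.0871, 1.7875, -0.0002, 1.4401, 1.6229]
```

Emit:
servo_tool(
  steps=[
    {"tx":0,"ty":0,"tz":0,"ax":0,"ay":0,"az":-0.03,"grip":30},
    {"tx":0,"ty":0,"tz":0,"ax":0,"ay":0,"az":-0.05,"grip":30},
    {"tx":0,"ty":0,"tz":0,"ax":0,"ay":0,"az":-0.05,"grip":30},
  ],
)

```text
time: 13.55
position: [0.5413, 0.1636, 0.1433]
orientation: [[0.999, 0.04, 0.001], [0.04, -0.999, -0.0], [0.001, 0.0, -1.0]]
wrist_force: [2.0, -3.7, 5.7]
grip_width: 0.362
grasp_force: 20.0
```

```bash
python3 - <<'E'
from h import *
o=sensors.get_obs()
for k in("torque","wrist_force","position"): print(k,np.round(o[k],4).tolist())
E
```

```text
torque [-0.3872, -0.2122, 0.223]
wrist_force [1.9663, -3.6514, 5.7051]
position [0.5413, 0.1636, 0.1433]
```

Torque is building up with the rim on the seat, so the cap is snug. Letting go, rising and checking.

Emit:
servo_tool(
  steps=[
    {"tx":0,"ty":0,"tz":0,"ax":0,"ay":0,"az":0,"grip":60},
    {"tx":0,"ty":0,"tz":0,"ax":0,"ay":0,"az":0,"grip":60},
    {"tx":0,"ty":0,"tz":0,"ax":0,"ay":0,"az":0,"grip":60},
    {"tx":0,"ty":0,"tz":0,"ax":0,"ay":0,"az":0,"grip":60},
    {"tx":0,"ty":0,"tz":0.1,"ax":0,"ay":0,"az":0,"grip":60},
    {"tx":0,"ty":0,"tz":0.25,"ax":0,"ay":0,"az":0,"grip":60},
    {"tx":0,"ty":0,"tz":0.4,"ax":0,"ay":0,"az":0,"grip":60},
    {"tx":0,"ty":0,"tz":0.44,"ax":0,"ay":0,"az":0,"grip":60},
    {"tx":0,"ty":0,"tz":0.44,"ax":0,"ay":0,"az":0,"grip":60},
    {"tx":0,"ty":0,"tz":0.44,"ax":0,"ay":0,"az":0,"grip":60},
  ],
)

```text
time: 14.38
position: [0.5409, 0.1638, 0.2524]
orientation: [[0.999, 0.033, 0.0], [0.033, -0.999, 0.0], [0.0, -0.0, -1.0]]
wrist_force: [-0.1, 0.3, -0.8]
grip_width: 0.643
grasp_force: 0.0
```

```bash
python3 - <<'E'
from h import *
o,img,P=wcloud(); print(np.round(o["position"],4))
cv2.imwrite("pics/w3.png",img)
circ(P,.541,.164,.04,.145,.17);circ(P,.541,.164,.04,.115,.135)
d=np.hypot(P[...,0]-.541,P[...,1]-.164)
print("box top",np.nanmedian(P[(d>.04)&(d<.07)&(P[...,2]>.08)][:,2]))
Q=P[(d<.016)&(P[...,2]>.15)]; A=np.c_[Q[:,:2],np.ones(len(Q))]; print("tilt",np.linalg.lstsq(A,Q[:,2],rcond=None)[0][:2])
E
```

```text
[0.5409 0.1638 0.2524]
(0.145, 0.17) 1255 mean [0.5431 0.1643 0.1578] circ 0.5414 0.1642 0.018 zmed 0.1585
(0.115, 0.135) 1629 mean [0.5508 0.1653 0.1278] circ 0.5417 0.1647 0.0317 zmed 0.1284
box top 0.3500731263862921
tilt [-0.00139115  0.00024061]
```

View pics/w3.png

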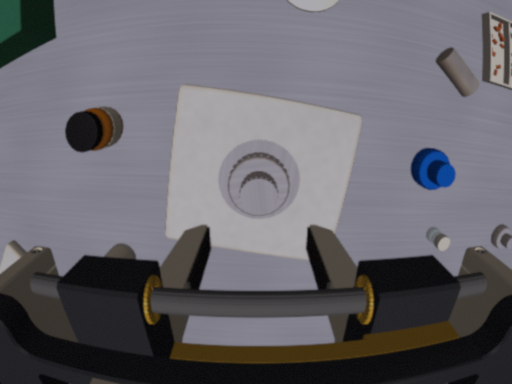

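The cap at (259,185) is level. Its knob top is at 158.5 mm, against 58.6 mm on the bench, so it has risen by the 100 mm seat height and is fully home.

```bash
python3 -c "from cell import hand_in; print(hand_in())"
```

```text
the job is handed in; nothing more can be done
None
```

The aluminium cap is screwed fully home on the analyser's neck, upright and released with the arm clear above it, and the job was handed in at about 14.4 s on the robot's clock.

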